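Flip down the length stop and butt the board against it

TASK

Set the board up for cutting to length: push the wide flip stop on the fence over until it is fully down on the board's side, then push the board flush against the fence and along it until its end butts against that stop. Only push: keep the board flat on the bench, leave the narrow stop up as it is, and leave the glue bottle, the wax jar and the screwdriver alone.

Things in the scene. Friction and masses are not known exactly. Their poses are not given: they have to be found in the camera images.
- fence: Low aluminium fence bar fixed to the bench, 45 (x) by 640 (y) by 30 (z) mm. Origin under its centre. Its y axis runs along the bar; its face at x = +22.5 mm, on the side away from the robot, is the guiding face, and the board lies on that side. It stands square to the robot to within about 12 degrees.
- wide_stop: Fixed bracket of the WIDE flip stop on top of the fence, in its left or right half. Origin on the fence's top (30 mm above the bench), over the fence's centre line; axes as the fence's. The arm's hinge line runs along y, 12 mm above the origin. The steel arm is 44 mm wide (side faces at y = +-22 mm).
- wide_arm (a joint): Angle of the wide stop's arm: 0 = fully down (mechanical stop), 1.57 = straight up, more = leaning back to the robot; starts 1.75 to 2.05, limit 2.15. Stiff hinge of about 0.15 N m: it stays where it is left, so it must be pushed all the way down (about 2 to 4 N near its tip).
- wide_tip (a point): Middle of the outer end of the wide arm, 78 mm from the hinge line. The arm is a bar 14 mm thick with a block under its outer part. Down, it points along +x past the guiding face: bar top 49 mm above the bench, block from x = 26 to 78 mm of the hinge, 7 to 42 mm above the bench, so the board's end meets its side face. Up, it stands above the fence.
- narrow_stop: Bracket of the NARROW flip stop, on the other half of the fence; the same as the wide one, but its arm is only 16 mm wide along y. Its arm starts up and stays up.
- narrow_arm (a joint): Angle of the narrow stop's arm, measured as the wide one's.
- narrow_tip (a point): Middle of the outer end of the narrow stop's arm.
- board: Loose flat wooden board, 90 (x) by 160 (y) by 18 (z) mm, about 0.17 kg, lying on the bench beyond the fence, between the two stops, a little off the fence and slightly askew. Origin under its centre, z up; its face at x = -45 mm looks to the fence, its ends are at y = +-80 mm.
- corner_left (a point): Board's corner at x = -45, y = +80 mm, at half its thickness: the left end of its edge that looks to the fence.
- corner_right (a point): Board's corner at x = -45, y = -80 mm, at half its thickness: the right end of its edge that looks to the fence.
- glue: Bystander: standing white glue bottle, 56 mm across, 160 mm tall. Origin under its centre.
- wax: Bystander: standing amber wax jar with steel lid, 60 mm across, 50 mm tall. Origin under its centre.
- screwdriver: Bystander: screwdriver lying on the bench roughly at right angles to the fence, its tip towards the fence, about 160 mm long. Origin under its middle.

How it is judged:
By the outcome, as a careful person would: the job done as asked, in the order asked, and still so for the second after the job is handed in, with the robot touching nothing.
It also fails if it takes over 72 s, if anything falls off the work surface, if the arm or the gripper's body presses on something with over 40 N, if the wrist force passes 120 N, or if a joint passes its speed limit or range.

ROBOT

A 6-joint arm with a two-finger parallel gripper is mounted at the origin on the work surface. World frame = base frame: x ahead of the robot, y to its left, z up, the work surface at z = 0. Lengths are in mm, angles in rad, forces in N, time in s.
With the tool pointing down it reaches from about 275 to 875 mm from the base axis. Payload 12.5 kg.
Tool frame: the origin (TCP) lies on the mounting face of the last link; the fingertips stand 173 mm ahead of it and the grasp point (between the pads) lies 155 mm ahead of it; z points along the fingers, y is the direction in which the jaws open and shut (so a half turn about z gives the same grasp; the last joint's range is limited). The gripper opens to 85 mm and grips with 20 to 120 N. Pads are 22 mm wide; open, the fingers measure 114 mm over their backs; the gripper's body (76 mm by 85 mm) begins 54 mm behind the grasp point. The pads swing forward as they close: fully open they stand 13 mm farther back than shut.
Start: joints at [1.156, 0.351, 1.652, -0, 1.139, -0.085], TCP at [178.088, 520.356, 404.69] pointing down, gripper open.
Joint ranges: [-2.75, 2.75], [-0.79, 2.1], [0.01, 2.65], [-1.57, 4.71], [0.07, 3.14], [-2.87, 2.87]. Speed limits (rad/s): [2.22, 2.22, 2.79, 3.14, 3.14, 3.14].

INTERFACE

Orientations are given as a unit quaternion [x, y, z, w].
In Python, from cell import sensors, imaging, order gives the robot as it stands.
- The arm moves only by the tool carry_out, never from a script. Its argument "commands" is one flat list of numbers, 4 for each row, row after row: the shift along the tool's x, y, z in m, then the turn about the tool's z in degrees. In form: [dx, dy, dz, yaw, dx, dy, dz, yaw, ...]. A call has 1 to 12 rows; each row shifts and turns the commanded pose from where the row before left it, along the tool's axes as they then stand; what a row does not reach is not made up. A row lasts 1/10 s, in which the tool goes at most 50 mm and 8.59 degrees, less where a joint would pass 70% of its speed; a pose out of reach is approached as far as the arm can. A call with a gripper value outside its range is refused whole. "fingers" is the finger opening in m, from 0 to 0.0854, set as the call begins (left out, the last holds). The fingers move at their own pace and stop on an object; the grip force is fixed at half the most. Time passes only in rows, so rows that do not move let the fingers close. It gives the time, the measured TCP pose, the force and the opening at its end, in the units of the state.
- sensors.get_state(): the state, without advancing time (a new reading comes with each control period).
- imaging.get_image(name): name is "scene" or "top" or "wrist"; returns the picture (420x560x3 uint8, red, green, blue); there is no depth.
- imaging.camera_info(name): a dict with "camera_matrix" (3x3 intrinsics, pixels), "world_to_cam" (4x4, takes a point from world to camera coordinates). Camera axes: x right, y down, z forward; pixel columns grow to the right and rows downward; lengths in mm; the calibration is good to about 2 mm. A picture is of the moment at which its call begins: read the wrist's pose just before it. camera_info takes no time and is no camera call; for the wrist camera it gives the pose at the moment of the call.
- order.hand_in(): hands the job in, once; it reports no verdict.
The state is a dict: "clock": time; "joint_positions": joint angles; "qd": joint speeds; "joint_torque": joint torques, N m; "tool_pos": TCP position; "ee_rot": TCP orientation; "force": force on the tool from outside, world axes, zero at the start; "ft_torque": the same for the moment, N m; "opening": finger opening in mm.
Only numpy, scipy, OpenCV 4.12 (cv2) and the standard library are available. Lean on these libraries where they do the work, as an engineer would, in place of code of your own. Each camera call takes 0.05 s, during which the arm holds its last target.

## Working session

There is one attempt and no reset: what is moved stays moved. The work goes in short steps, Python scripts to look and compute and a tool call to move; the robot and the scene stay as the last step left them, time stands still between calls to the robot, and variables do not carry over. Pictures are saved under pics/ and viewed, and the job is handed in when it is done.

Besides the shell and the picture viewer there is one more tool, called after "Request:" as name(argument=value, ...) on one line, values as JSON. carry_out: Moves the arm, as the interface text tells. Its arguments: {"type":"object","properties":{"commands":{"type":"array"},"fingers":{"type":"number"}},"required":["commands"]}

```bash
mkdir -p pics; ls
python3 - <<'E'
from cell import sensors, imaging
import cv2
s=sensors.get_state(); print(s)
for n in ["scene","top","wrist"]:
    i=imaging.camera_info(n); print(n,i)
    im=imaging.get_image(n); cv2.imwrite(f"pics/{n}0.png",im[:,:,::-1])
E
```

```text
pics
{'clock': 0.0, 'joint_positions': array([ 1.15641477e+00,  3.51244476e-01,  1.65244647e+00,  5.51703271e-06,
        1.13910555e+00, -8.45740493e-02]), 'qd': array([-0.00046931,  0.00105538,  0.00114236,  0.0011406 , -0.00020019,
        0.00108676]), 'joint_torque': array([-1.63071280e-03, -5.06109560e+01, -2.91390306e+01, -1.36053336e-04,
        4.68968617e-03, -3.44960472e-05]), 'tool_pos': array([178.03074196, 520.24645263, 404.14528088]), 'ee_rot': array([ 1.64158500e-01,  9.86433791e-01, -5.82666237e-04, -1.51039828e-04]), 'force': array([ 0.30683952, -0.13296531,  1.06315765]), 'ft_torque': array([-0.02877597, -0.01900237,  0.01646243]), 'opening': 85.59194509189496}
scene {'camera_matrix': array([[498.21284477,   0.        , 287.79722169],
       [  0.        , 498.21284477, 203.4557489 ],
       [  0.        ,   0.        ,   1.        ]]), 'world_to_cam': array([[ 8.31846915e-01,  5.55004121e-01,  1.06586812e-03,
        -5.10757390e+02],
       [ 4.64869635e-01, -6.95700549e-01, -5.47628496e-01,
        -2.34994351e+02],
       [-3.03194547e-01,  4.56038564e-01, -8.3
[... 497 characters left out ...]
 1.49204750e-01, -2.22998458e-02, -9.88554834e-01,
         8.61524171e+02],
       [ 0.00000000e+00,  0.00000000e+00,  0.00000000e+00,
         1.00000000e+00]])}
wrist {'camera_matrix': array([[294.48123487,   0.        , 280.42729201],
       [  0.        , 294.48123487, 209.34517811],
       [  0.        ,   0.        ,   1.        ]]), 'world_to_cam': array([[ 3.25179004e-01,  9.45651324e-01, -1.47937153e-03,
        -5.48830191e+02],
       [ 8.96524271e-01, -3.07787365e-01,  3.18608176e-01,
        -4.02089449e+01],
       [ 3.00836912e-01, -1.04930982e-01, -9.47885352e-01,
         3.81227713e+02],
       [ 0.00000000e+00,  0.00000000e+00,  0.00000000e+00,
         1.00000000e+00]])}
```

View pics/scene0.png

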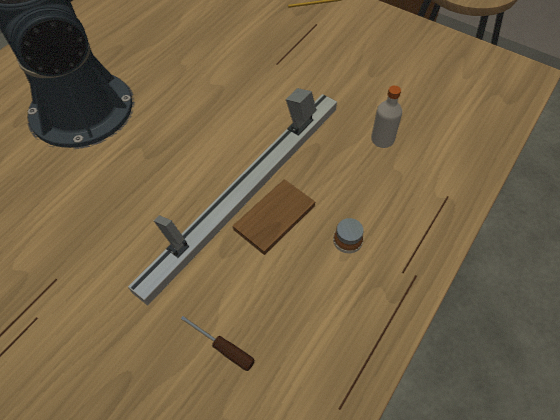

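View pics/top0.png

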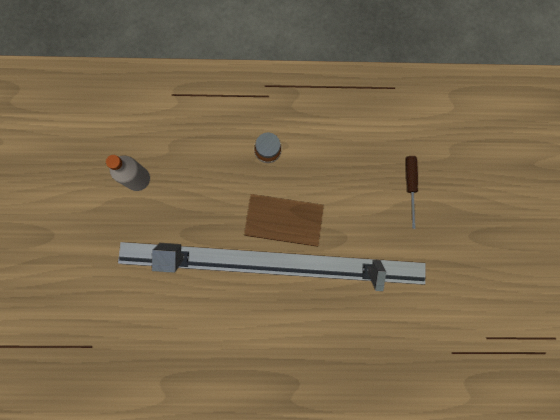

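View pics/wrist0.png

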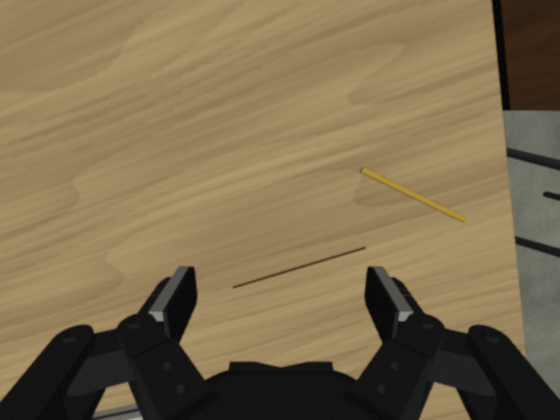

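The top view shows the fence from about (119,255) to (425,272), the wide stop at left near (167,257), the narrow stop at right near (377,272) and the board around (285,220). The glue is near (128,172), the wax at (268,148) and the screwdriver at (412,190). I'll zoom in for the edges.

Run:
```python
import cv2,numpy as np
t=cv2.imread("pics/top0.png"); s=cv2.imread("pics/scene0.png")
cv2.imwrite("pics/a1.png",cv2.resize(t[180:300,105:335],None,fx=3.4,fy=3.4,interpolation=cv2.INTER_CUBIC))
cv2.imwrite("pics/a2.png",cv2.resize(s[75:255,190:410],None,fx=3.3,fy=3.3,interpolation=cv2.INTER_CUBIC))
g=t[:, :].astype(int)
hsv=cv2.cvtColor(t,cv2.COLOR_BGR2HSV)
for p in [(285,220),(300,205),(230,260),(250,300),(165,260),(260,230)]: print(p,t[p[1],p[0]],hsv[p[1],p[0]])
```

```text
(285, 220) [ 47  71 101] [ 13 136 101]
(300, 205) [39 65 91] [ 15 146  91]
(230, 260) [147 145 141] [100  10 147]
(250, 300) [ 75 107 129] [ 18 107 129]
(165, 260) [111 103  97] [107  32 111]
(260, 230) [ 46  71 101] [ 14 139 101]
```

View pics/a1.png

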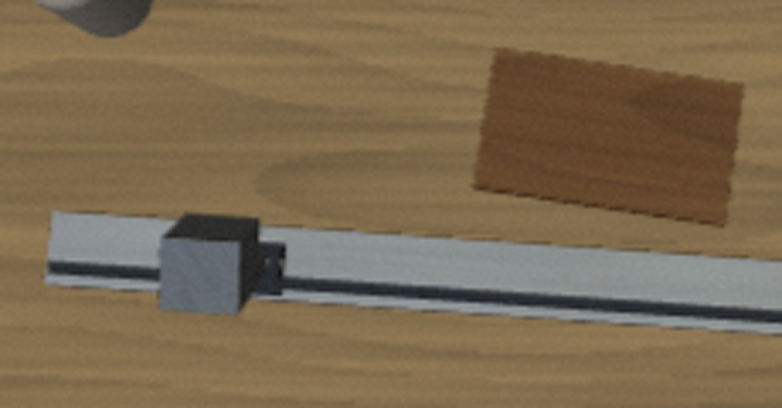

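View pics/a2.png

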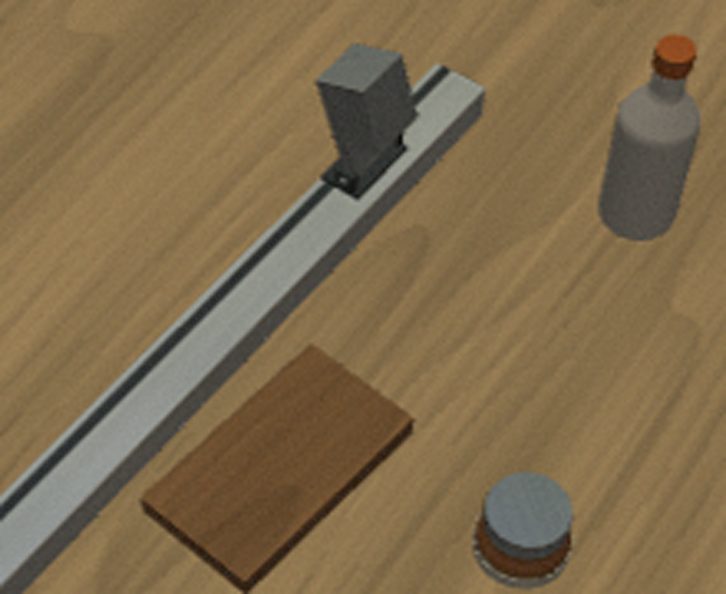

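```bash
cat > h.py <<'E'
import numpy as np,cv2
def ray(info,u,v):
    K=info["camera_matrix"];T=info["world_to_cam"];R=T[:3,:3];t=T[:3,3]
    d=R.T@np.linalg.solve(K,[u,v,1.]);c=-R.T@t
    return c,d
def onz(info,u,v,z):
    c,d=ray(info,u,v); return c+d*(z-c[2])/d[2]
def proj(info,p):
    K=info["camera_matrix"];T=info["world_to_cam"]
    q=K@(T[:3,:3]@np.asarray(p,float)+T[:3,3]); return q[:2]/q[2]
def tri(i1,p1,i2,p2):
    c1,d1=ray(i1,*p1);c2,d2=ray(i2,*p2);d1/=np.linalg.norm(d1);d2/=np.linalg.norm(d2)
    s=np.linalg.lstsq(np.c_[d1,-d2],c2-c1,rcond=None)[0]
    a=c1+s[0]*d1;b=c2+s[1]*d2
    return (a+b)/2,np.linalg.norm(a-b)
def board(im_rgb):
    hsv=cv2.cvtColor(im_rgb,cv2.COLOR_RGB2HSV)
    m=((hsv[...,0]<19)&(hsv[...,1]>115)&(hsv[...,2]>40)&(hsv[...,2]<112)).astype(np.uint8)
    m=cv2.morphologyEx(m,cv2.MORPH_OPEN,np.ones((5,5)));m=cv2.morphologyEx(m,cv2.MORPH_CLOSE,np.ones((5,5)))
    cs,_=cv2.findContours(m,cv2.RETR_EXTERNAL,cv2.CHAIN_APPROX_NONE)
    return m,sorted(cs,key=cv2.contourArea)[::-1]
E
python3 - <<'E'
from h import *
from cell import imaging
T=imaging.camera_info("top");S=imaging.camera_info("scene")
t=cv2.imread("pics/top0.png")[:,:,::-1].copy();s=cv2.imread("pics/scene0.png")[:,:,::-1].copy()
print("cams",ray(T,0,0)[0],ray(S,0,0)[0])
m,cs=board(t)
for c in cs[:4]: print(cv2.contourArea(c),cv2.minAreaRect(c))
a=lambda x,y:(x/3.4+105,y/3.4+180)
b=lambda x,y:(x/3.3+190,y/3.3+75)
# board top corners
top=[a(497,48),a(744,85),a(725,226),a(474,187)]
for p in top: print("board",onz(T,*p,18).round(1))
sc=[b(412,424),b(245,588),b(143,503),b(312,346)]
for p in sc: print("boardS",onz(S,*p,18).round(1))
for n,p,z in [("guide edge L",a(52,212),30),("guide edge R",a(781,262),30),("robot side L",a(46,283),30)]: print(n,onz(T,*p,z).round(1))
for n,p,z in [("guide end L",b(484,92),30),("end L back",b(440,66),30),("on guide",b(0,590),30)]: print(n,onz(S,*p,z).round(1))
# right end of fence in top
for p in [(425,264),(424,284)]: print("R end",onz(T,*p,30).round(1))
# wide arm tip: outer end face corners
#top img: near face corners ; scene: top face corners
for n,p,q in [("left-front",a(160,264),b(318,82)),]: pass
E
```

```text
cams [472.30027128  42.48722845 941.82550599] [ 907.44172394 -441.54041794  902.12190626]
2992.5 ((283.8838806152344, 219.9087371826172), (74.8497314453125, 42.425838470458984), 8.426968574523926)
343.0 ((411.5, 173.0), (34.0, 11.0), 90.0)
board [629.8  74.9  18. ]
board [607.7 -81.9  18. ]
board [518.5 -69.1  18. ]
board [541.5  87.9  18. ]
boardS [634.8  72.1  18. ]
boardS [613.7 -84.1  18. ]
boardS [526.7 -70.9  18. ]
boardS [546.9  87.7  18. ]
guide edge L [523.2 344.5  30. ]
guide edge R [ 496.1 -102.    30. ]
robot side L [480.2 345.5  30. ]
guide end L [528.5 340.3  30. ]
end L back [488.  345.1  30. ]
on guide [ 497.4 -171.    30. ]
R end [ 483.1 -291.8   30. ]
R end [ 441.8 -287.8   30. ]
```

Run:
```python
from h import *
from cell import imaging
T=imaging.camera_info("top");S=imaging.camera_info("scene")
a=lambda x,y:(x/3.4+105,y/3.4+180)
b=lambda x,y:(x/3.3+190,y/3.3+75)
for n,p,q in [("-x-y",a(238,313),b(318,82)),("-x+y",a(160,308),b(357,45)),("+x+y",a(163,238),b(403,53)),("+x-y",a(241,241),b(366,93))]:
    print(n,*[np.round(z,1) for z in tri(T,p,S,q)])
# fence frame from top
O=np.array([523.2,344.5]);Rr=np.array([483.1,-291.8]);d=(O-Rr);print(np.linalg.norm(d));y=d/np.linalg.norm(d);x=np.array([y[1],-y[0]]);c=(O+Rr)/2-22.5*x
print("fence c",c,"x",x,"yaw deg",np.degrees(np.arctan2(x[1],x[0])))
t=cv2.imread("pics/top0.png");s=cv2.imread("pics/scene0.png")
cv2.imwrite("pics/a3.png",cv2.resize(t[230:300,340:440],None,fx=7,fy=7,interpolation=cv2.INTER_CUBIC))
cv2.imwrite("pics/a4.png",cv2.resize(s[70:150,270:350],None,fx=7,fy=7,interpolation=cv2.INTER_CUBIC))
cv2.imwrite("pics/a5.png",cv2.resize(t[225:295,110:210],None,fx=7,fy=7,interpolation=cv2.INTER_CUBIC))
for u,v,z in [(268,140,50),(412,157,15),(412,191,15),(414,228,5),(135,172,100),(113,162,160)]: print((u,v),onz(T,u,v,z).round())
```

```text
-x-y [465.2 213.9 109.7] 3.7
-x+y [467.8 257.1 109.8] 4.2
+x+y [505.9 253.4 125.8] 4.7
+x-y [504.5 211.1 123.8] 4.1
637.5623106802973
fence c [480.69454779  27.7651558 ] x [ 0.9980201  -0.06289581] yaw deg -3.606044831434818
(268, 140) [741.  40.  50.]
(412, 157) [ 717. -279.   15.]
(412, 191) [ 641. -276.   15.]
(414, 228) [ 561. -280.    5.]
(135, 172) [657. 301. 100.]
(113, 162) [662. 323. 160.]
```

View pics/a5.png

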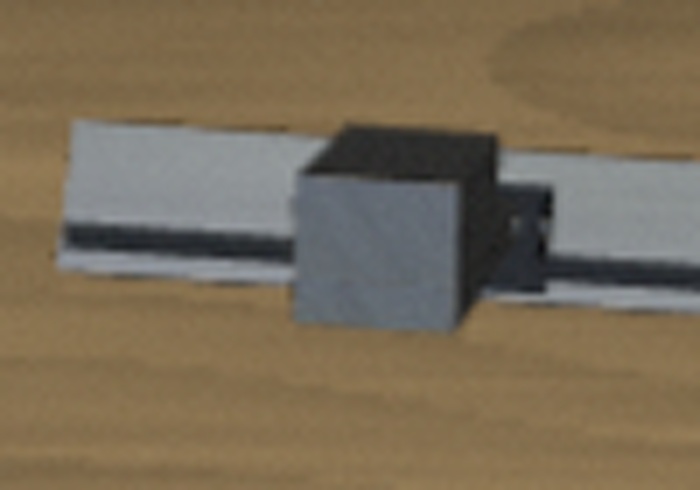

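View pics/a4.png

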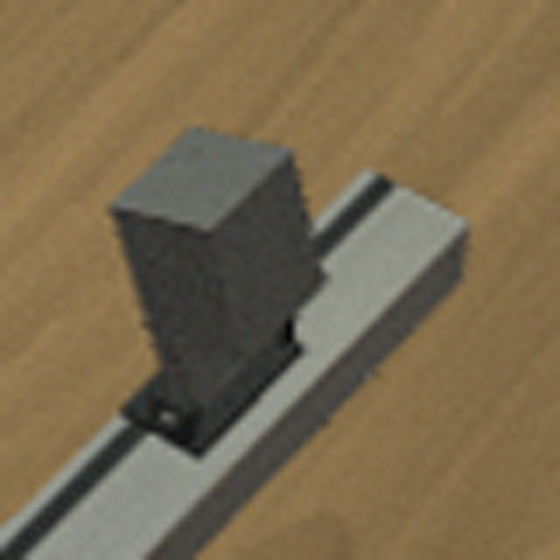

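View pics/a3.png

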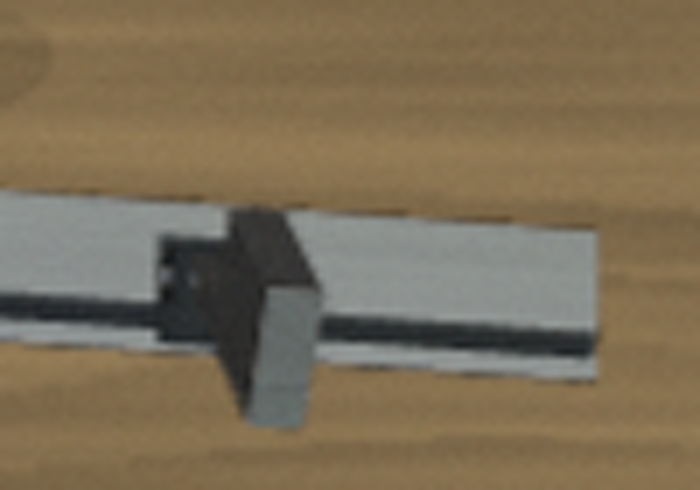

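```bash
cat >> h.py <<'E'
FC=np.array([482.,27.3]);yaw=np.radians(-3.6)
FX=np.array([np.cos(yaw),np.sin(yaw)]);FY=np.array([-FX[1],FX[0]])
def f2w(f): return FC+FX*f[0]+FY*f[1]
def w2f(w): d=np.asarray(w)[:2]-FC; return np.array([d@FX,d@FY])
def tool(s):
    from scipy.spatial.transform import Rotation as Ro
    R=Ro.from_quat(s["ee_rot"]).as_matrix(); return R
def delta(s,f,ztip):
    R=tool(s); w=f2w(f); return R.T@(np.array([w[0],w[1],ztip+173])-s["tool_pos"])
E
python3 - <<'E'
from h import *
from cell import imaging,sensors
s=sensors.get_state();R=tool(s);print(R.round(3))
W=imaging.camera_info("wrist")
c=ray(W,0,0)[0];print("cam in tool",R.T@(c-s["tool_pos"]))
a=np.degrees(np.arctan2(R[1,0],R[0,0]));print("tool x angle",a)
print(w2f(s["tool_pos"]),f2w((-80,206)))
E
```

```text
[[-0.946  0.324 -0.   ]
 [ 0.324  0.946 -0.001]
 [ 0.    -0.001 -1.   ]]
cam in tool [82.54278538 -0.34884475 30.86567049]
tool x angle 161.10423515045974
[-334.2971722   472.91824481] [415.09270875 237.91674762]
```

Request:
carry_out(commands=[0,0,0,-7.65,0,0,0,-7.65,0,0,0,0], fingers=0)

```text
clock: 0.45
tool_pos: [178.1, 520.3, 404.5]
ee_rot: [0.03, 1.0, -0.0, -0.0]
force: [1.0, -0.6, -0.7]
opening: 44.2
```

Run:
```python
from h import *
from cell import sensors
s=sensors.get_state();R=tool(s);print(R.round(3))
print("tool x angle",np.degrees(np.arctan2(R[1,0],R[0,0])),s["opening"],s["clock"],s["tool_pos"])
print(delta(s,(-85,206),92))
```

```text
[[-0.998  0.061 -0.   ]
 [ 0.061  0.998 -0.   ]
 [ 0.    -0.    -1.   ]]
tool x angle 176.51701954003227 44.15493393082331 0.45 [178.06013245 520.31955039 404.47816946]
[-248.77548784 -267.41434829  139.54317368]
```

Request:
carry_out(commands=[-0.0249,-0.0267,0,0,-0.0249,-0.0267,0,0,-0.0249,-0.0267,0,0,-0.0249,-0.0267,0,0,-0.0249,-0.0267,0,0,-0.0249,-0.0267,0,0,-0.0249,-0.0267,0,0,-0.0249,-0.0267,0,0,-0.0249,-0.0267,0,0,-0.0249,-0.0267,0,0,0,0,0,0,0,0,0,0])

```text
clock: 1.65
tool_pos: [410.0, 237.9, 404.6]
ee_rot: [0.034, 0.999, -0.0, -0.0]
force: [0.0, 0.0, -0.7]
opening: 0.1
```

```bash
cat > st.py <<'E'
from h import *
from cell import sensors,imaging
import sys
def show(names=(),tag=""):
    s=sensors.get_state();R=tool(s)
    print("t",round(s["clock"],2),"f",w2f(s["tool_pos"]).round(1),"ztip",round(s["tool_pos"][2]-173,1),"xang",np.degrees(np.arctan2(R[1,0],R[0,0])).round(2),"F",(s["force"]).round(1),"open",round(s["opening"],1),"j",s["joint_positions"].round(2))
    for n in names: cv2.imwrite(f"pics/{n}_{tag}.png",imaging.get_image(n)[:,:,::-1])
    return s
E
python3 - <<'E'
from st import *
s=show(["scene","wrist"],"b")
print(delta(s,(-85,206),92))
E
```

```text
t 1.65 f [-85.1 205.6] ztip 231.6 xang 176.13 F [ 0.   0.  -0.7] open 0.1 j [ 0.43  0.21  1.84  0.    1.09 -1.08]
[-1.04803838e-01  3.56373331e-01  1.39572516e+02]
```

View pics/wrist_b.png

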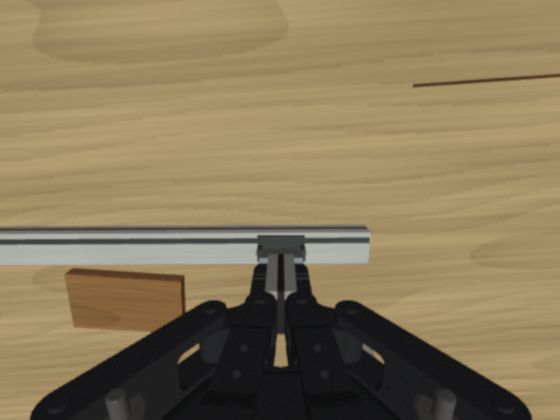

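View pics/scene_b.png

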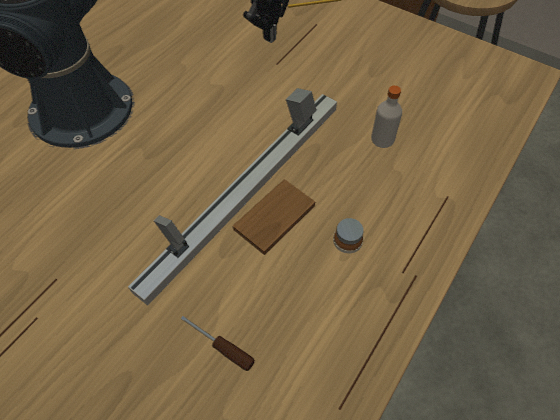

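Run:
```python
from st import *
S=imaging.camera_info("scene")
s=show(["top"],"b2");show(["scene"],"b2");show(["wrist"],"b2")
print(proj(S,(410,238,231)),proj(S,(178,520,231)))
W=imaging.camera_info("wrist");print(proj(W,(410,238,231)))
for u,v in [(370,229),(369,264)]:print(onz(W,u,v,30))
```

```text
t 1.75 f [-85.7 206.5] ztip 231.6 xang 176.33 F [ 0.2  0.3 -0.3] open -0.2 j [ 0.43  0.21  1.84  0.    1.09 -1.08]
t 1.8 f [-85.8 206.6] ztip 231.7 xang 176.39 F [-0.2  0.7 -0.1] open -0.1 j [ 0.43  0.21  1.84  0.    1.09 -1.08]
t 1.85 f [-85.8 206.7] ztip 231.7 xang 176.42 F [0.  0.6 0.1] open 0.2 j [ 0.43  0.21  1.84  0.    1.09 -1.08]
[269.58785625  39.46907021] [257.67270842 -57.85383852]
[279.48430939 270.2570728 ]
[475.38928177 347.35550359  30.        ]
[525.12144852 347.6882717   30.        ]
```

View pics/scene_b2.png

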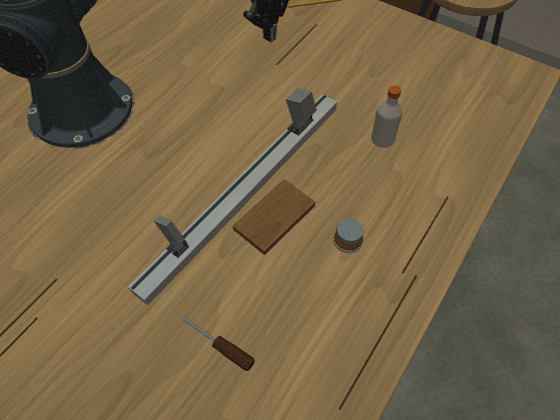

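View pics/wrist_b2.png

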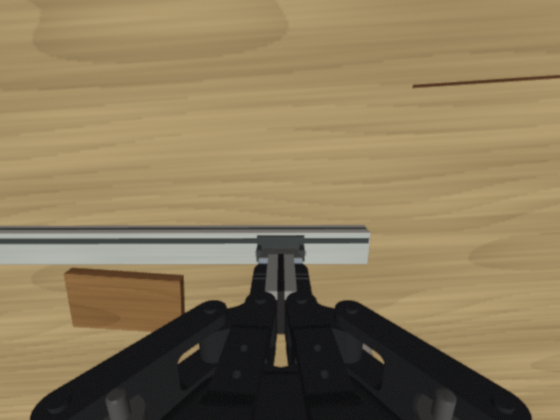

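Request:
carry_out(commands=[0,0,0.034,0,0,0,0.034,0,0,0,0.034,0,0,0,0.034,0,0,0,0,0,-0.013,0,0,0,-0.013,0,0,0,-0.013,0,0,0,0,0,0,0])

```text
clock: 2.8
tool_pos: [450.8, 235.7, 269.9]
ee_rot: [0.032, 0.999, 0.001, 0.002]
force: [-0.0, 0.1, 0.1]
opening: -0.2
```

Run:
```python
from st import *
s=show(["scene"],"c")
im=cv2.imread("pics/scene_c.png")
cv2.imwrite("pics/c1.png",cv2.resize(im[20:170,210:410],None,fx=4,fy=4,interpolation=cv2.INTER_CUBIC))
```

```text
t 2.8 f [-44.2 206.1] ztip 96.9 xang 176.34 F [-0.   0.1  0.1] open -0.2 j [ 0.39  0.47  1.87 -0.    0.8  -1.12]
```

View pics/c1.png

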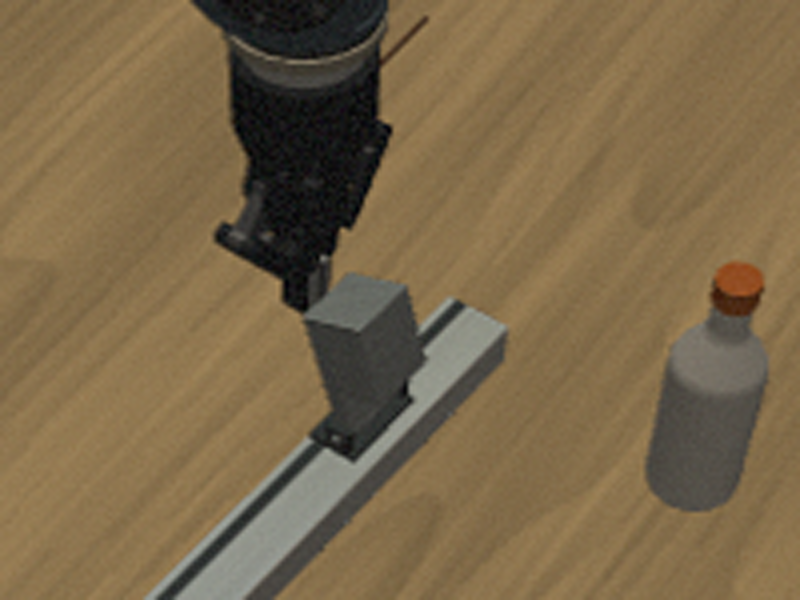

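Request:
carry_out(commands=[-0.006,0,0,0,-0.006,0,0,0,-0.006,0,0,0,-0.006,0,0,0,-0.006,0,0,0])

```text
clock: 3.35
tool_pos: [479.2, 233.9, 268.7]
ee_rot: [0.031, 1.0, -0.0, -0.0]
force: [-2.5, 0.6, 2.3]
opening: 0.1
```

Request:
carry_out(commands=[-0.006,0,0,0,-0.006,0,0,0,-0.006,0,0,0,-0.006,0,0,0,-0.003,0,0,0,0,0,0,0])

```text
clock: 3.95
tool_pos: [506.2, 232.2, 268.7]
ee_rot: [0.031, 1.0, 0.0, 0.0]
force: [-0.4, 0.3, -0.4]
opening: -0.1
```

Run:
```python
from st import *
s=show(["scene"],"d")
im=cv2.imread("pics/scene_d.png")
cv2.imwrite("pics/d1.png",cv2.resize(im[20:170,210:410],None,fx=4,fy=4,interpolation=cv2.INTER_CUBIC))
```

```text
t 3.95 f [ 11.2 206. ] ztip 95.7 xang 176.4 F [-0.4  0.3 -0.4] open -0.1 j [ 0.35  0.54  1.74 -0.    0.86 -1.16]
```

View pics/d1.png

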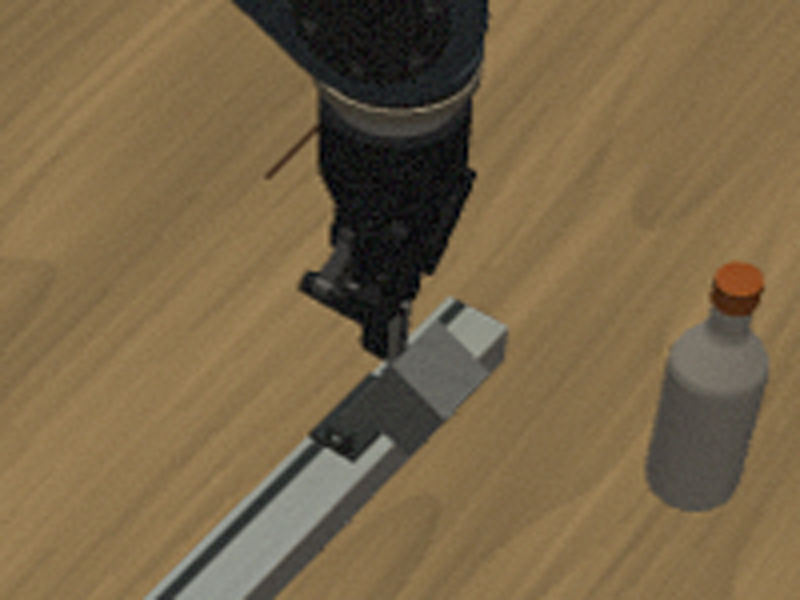

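Request:
carry_out(commands=[-0.0067,0,0.004,0,-0.0067,0,0.004,0,-0.0053,0,0.0053,0,-0.0053,0,0.0053,0,-0.0035,0,0.0065,0,-0.0035,0,0.0065,0,-0.002,0,0.005,0,0,0,0,0])

```text
clock: 4.8
tool_pos: [538.5, 230.0, 231.1]
ee_rot: [0.031, 1.0, -0.0, -0.001]
force: [-0.8, -0.7, -0.5]
opening: 0.2
```

Request:
carry_out(commands=[-0.001,0,0.003,0,-0.001,0,0.003,0,0,0,0.002,0,0,0,0,0])

```text
clock: 5.2
tool_pos: [540.6, 230.0, 223.9]
ee_rot: [0.031, 1.0, -0.0, -0.0]
force: [0.1, 0.9, 0.5]
opening: 0.1
```

Run:
```python
from st import *
s=show(["scene"],"e")
im=cv2.imread("pics/scene_e.png")
cv2.imwrite("pics/e1.png",cv2.resize(im[20:170,210:410],None,fx=4,fy=4,interpolation=cv2.INTER_CUBIC))
```

```text
t 5.2 f [ 45.7 206. ] ztip 50.9 xang 176.4 F [0.1 0.9 0.5] open 0.1 j [ 0.32  0.65  1.68 -0.    0.81 -1.18]
```

View pics/e1.png

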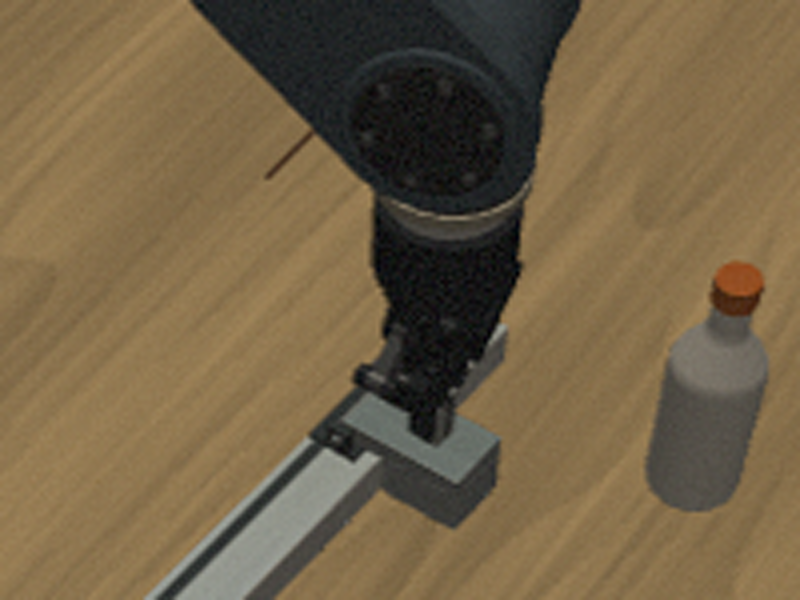

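Arm nearly down. Press until the force shows the mechanical stop.

Request:
carry_out(commands=[0,0,0.001,0,0,0,0.001,0,0,0,0,0])

```text
clock: 5.55
tool_pos: [540.7, 230.0, 222.5]
ee_rot: [0.031, 1.0, 0.0, 0.0]
force: [-0.3, -1.4, 4.3]
opening: 0.4
```

Request:
carry_out(commands=[0,0,0.0015,0,0,0,0,0])

```text
clock: 5.75
tool_pos: [540.8, 230.1, 222.3]
ee_rot: [0.031, 1.0, 0.0, 0.0]
force: [-6.0, -3.0, 20.8]
opening: 0.3
```

Request:
carry_out(commands=[0,0,-0.03,0,0,0,-0.04,0,0,0,0,0])

```text
clock: 6.05
tool_pos: [541.6, 230.5, 295.3]
ee_rot: [0.031, 1.0, 0.001, 0.004]
force: [1.7, -0.4, -0.3]
opening: 0.0
```

Run:
```python
from st import *
s=show(["scene"],"f")
print(delta(s,(172,-19),105))
im=cv2.imread("pics/scene_f.png")
cv2.imwrite("pics/f1.png",cv2.resize(im[20:170,210:410],None,fx=4,fy=4,interpolation=cv2.INTER_CUBIC))
```

```text
t 6.05 f [ 46.8 206.5] ztip 122.3 xang 176.41 F [ 1.7 -0.4 -0.3] open 0.0 j [ 0.32  0.55  1.64  0.    0.94 -1.18]
[-125.07615627 -225.59294602   17.49555943]
```

View pics/f1.png

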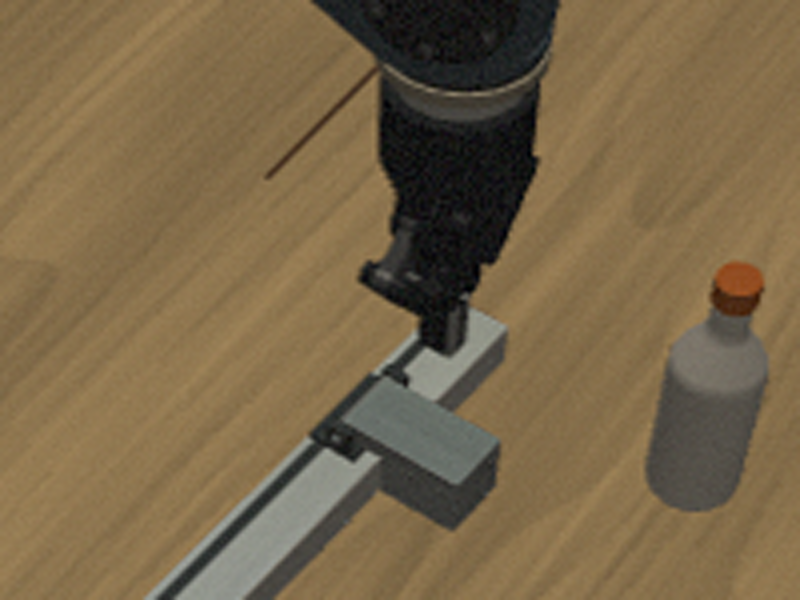

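Request:
carry_out(commands=[-0.0125,-0.0226,0,0,-0.0125,-0.0226,0,0,-0.0125,-0.0226,0,0,-0.0125,-0.0226,0,0,-0.0125,-0.0226,0,0,-0.0125,-0.0226,0,0,-0.0125,-0.0226,0,0,-0.0125,-0.0226,0,0,-0.0125,-0.0226,0,0,-0.0125,-0.0226,0,0,0,0,0,0,0,0,0,0], fingers=0.085)

```text
clock: 7.3
tool_pos: [650.9, -3.5, 289.3]
ee_rot: [0.032, 0.999, 0.0, -0.001]
force: [-1.2, 0.4, 0.6]
opening: 84.9
```

Run:
```python
from st import *
s=show(["scene","wrist"],"g")
print(delta(s,(172,-19),-6))
```

```text
t 7.3 f [170.5 -20.1] ztip 116.3 xang 176.35 F [-1.2  0.4  0.6] open 84.9 j [-0.08  0.66  1.46  0.    1.02 -1.58]
[ -1.76337598   1.10365203 122.30606119]
```

View pics/scene_g.png

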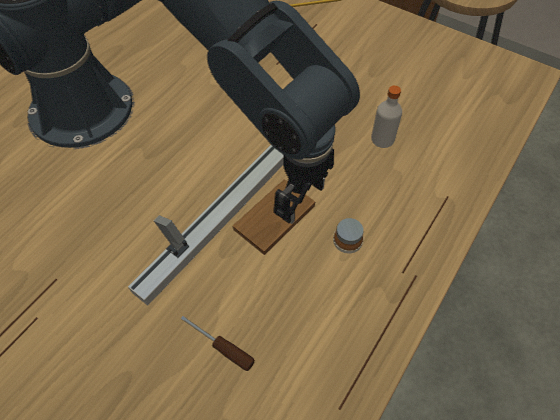

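View pics/wrist_g.png

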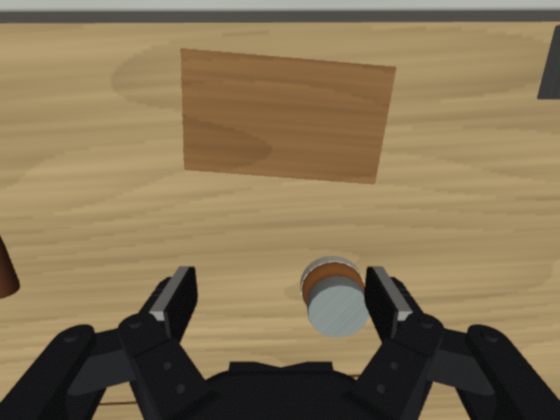

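Run:
```python
from st import *
s=sensors.get_state();W=imaging.camera_info("wrist")
for p,z in [((181,48),18),((396,67),18),((376,184),18),((185,170),18),((100,22),0),((500,22),0),((100,10),30),((540,98),7),((340,310),50),((330,258),0)]: print(p,w2f(onz(W,*p,z)).round(1))
```

```text
(181, 48) [ 44.1 -92.1]
(396, 67) [56.8 66.4]
(376, 184) [146.   60.6]
(185, 170) [134.  -98.5]
(100, 22) [  23.1 -157.5]
(500, 22) [ 23.4 148.4]
(100, 10) [  23.6 -140.2]
(540, 98) [ 78.1 188.4]
(340, 310) [247.4  30.7]
(330, 258) [224.8  29. ]
```

Request:
carry_out(commands=[0,0.001,0.028,0,0,0,0.028,0,0,0,0.028,0,0,0,0.025,0,0,0,0.012,0,0,0,0,0])

```text
clock: 8.0
tool_pos: [650.6, -1.7, 168.1]
ee_rot: [0.031, 1.0, 0.0, -0.001]
force: [0.3, 0.2, 0.5]
opening: 84.4
```

Request:
carry_out(commands=[0.006,0,0,0,0.006,0,0,0,0.006,0,0,0,0.006,0,0,0,0.006,0,0,0,0,0,0,0])

```text
clock: 8.6
tool_pos: [620.6, -0.4, 169.8]
ee_rot: [0.031, 1.0, -0.0, -0.0]
force: [0.1, -0.5, -0.3]
opening: 84.9
```

Run:
```python
from st import *
s=show(["scene","wrist"],"h")
```

```text
t 8.6 f [140.1 -19. ] ztip -3.2 xang 176.41 F [ 0.1 -0.5 -0.3] open 84.9 j [-0.08  0.78  1.59 -0.    0.77 -1.58]
```

View pics/scene_h.png

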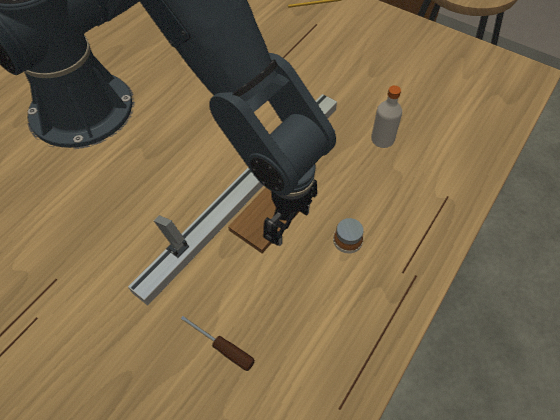

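View pics/wrist_h.png

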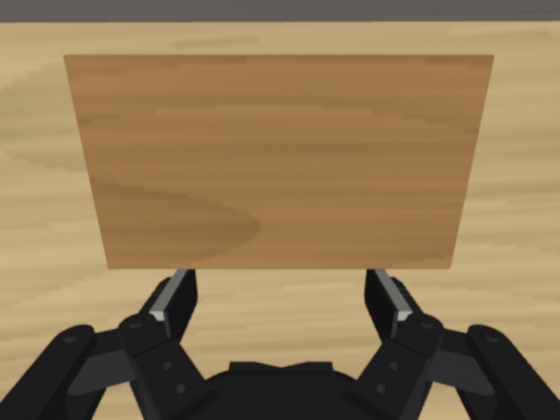

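Request:
carry_out(commands=[0.004,0,0.001,0,0.004,0,0.001,0,0.004,0,0,0,0.002,0,0,0,0,0,0,0])

```text
clock: 9.2
tool_pos: [607.0, 0.5, 167.5]
ee_rot: [0.031, 1.0, 0.0, -0.0]
force: [-0.5, 0.2, 0.5]
opening: 85.3
```

Request:
carry_out(commands=[0.001,0,0,0,0.001,0,0,0,0.0005,0,0,0,0,0,0,0])

```text
clock: 9.6
tool_pos: [605.6, 0.6, 168.1]
ee_rot: [0.031, 1.0, -0.0, 0.002]
force: [5.2, 0.8, -1.2]
opening: 85.2
```

Run:
```python
from st import *
s=show(["wrist"],"i")
```

```text
t 9.6 f [125.  -18.9] ztip -4.9 xang 176.43 F [ 5.2  0.8 -1.2] open 85.2 j [-0.08  0.77  1.63  0.    0.74 -1.58]
```

View pics/wrist_i.png

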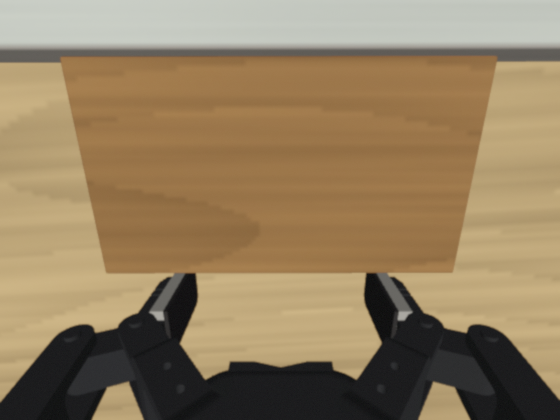

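Request:
carry_out(commands=[-0.012,0,0,0,-0.013,0,0,0,0,0,-0.04,0,0,0,-0.05,0,0.0165,-0.0236,0,0,0.0165,-0.0236,0,0,0.0165,-0.0236,0,0,0.0165,-0.0236,0,0,0.0165,-0.0236,0,0,0,0,0,0])

```text
clock: 10.65
tool_pos: [538.4, -115.5, 257.5]
ee_rot: [0.033, 0.999, 0.0, -0.001]
force: [0.3, 0.2, 0.8]
opening: 85.2
```

Request:
carry_out(commands=[0,0,0,8.18,0,0,0,8.18,0,0,0,8.18,0,0,0,8.18,0,0,0,8.18,0,0,0,8.18,0,0,0,8.18,0,0,0,8.18,0,0,0,8.18,0,0,0,8.18,0,0,0,8.2,0,0,0,0], fingers=0.04)

```text
clock: 11.85
tool_pos: [540.3, -113.1, 257.6]
ee_rot: [0.73, 0.684, -0.0, -0.0]
force: [-0.1, -0.2, 0.4]
opening: 39.9
```

Run:
```python
from st import *
s=show(["scene","wrist"],"j")
print(delta(s,(68,-138),8))
```

```text
t 11.85 f [  67.  -136.5] ztip 84.6 xang 86.3 F [-0.1 -0.2  0.4] open 39.9 j [-0.29  0.55  1.76  0.    0.83 -0.23]
[-1.52151804  0.98032922 76.55805994]
```

View pics/wrist_j.png

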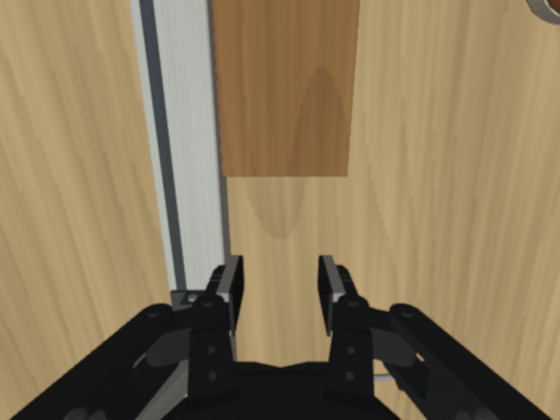

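View pics/scene_j.png

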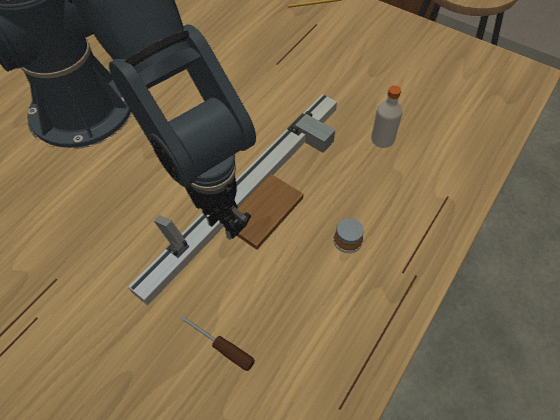

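Request:
carry_out(commands=[0,0.001,0.03,0,0,0,0.03,0,0,0,0.012,0,0,0,0.006,0,0,0,0,0])

```text
clock: 12.45
tool_pos: [541.2, -113.6, 179.6]
ee_rot: [0.729, 0.685, -0.0, -0.0]
force: [0.1, -0.9, 0.6]
opening: 40.1
```

Run:
```python
from st import *
s=show(["scene","wrist"],"k")
```

```text
t 12.45 f [  67.9 -136.9] ztip 6.6 xang 86.48 F [ 0.1 -0.9  0.6] open 40.1 j [-0.29  0.68  1.78 -0.    0.68 -0.23]
```

View pics/wrist_k.png

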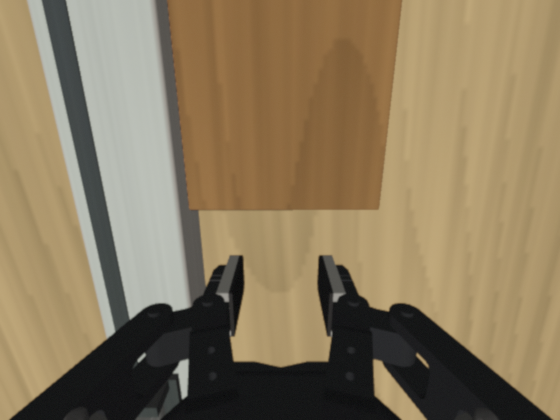

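View pics/scene_k.png

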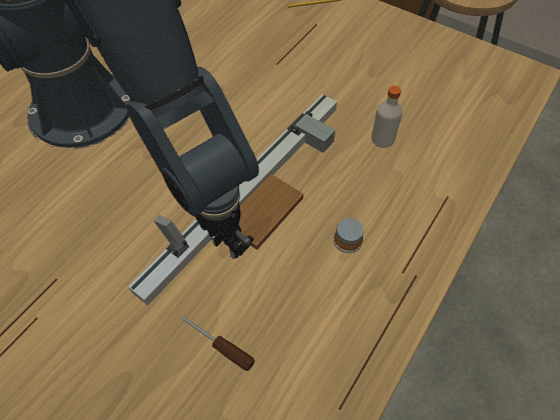

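Request:
carry_out(commands=[0.01,0.003,0,0,0.007,0,0,0,0.007,0,0,0,0.007,0,0,0,0.007,0,0,0,0.007,0,0,0,0.007,0,0,0,0.007,0,0,0,0.007,0,0,0,0,0,0,0])

```text
clock: 13.55
tool_pos: [548.1, -47.1, 179.5]
ee_rot: [0.729, 0.685, -0.0, -0.0]
force: [-0.5, 0.2, 0.4]
opening: 40.0
```

Run:
```python
from st import *
s=show(["top","wrist"],"l")
```

```text
t 13.55 f [ 70.7 -70.1] ztip 6.5 xang 86.45 F [-0.5  0.2  0.4] open 40.0 j [-0.17  0.68  1.79  0.    0.68 -0.11]
```

View pics/wrist_l.png

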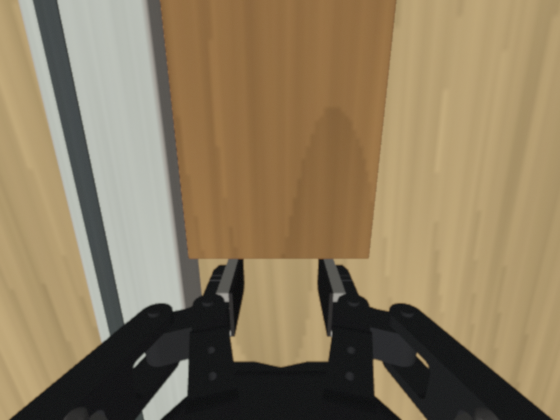

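View pics/top_l.png

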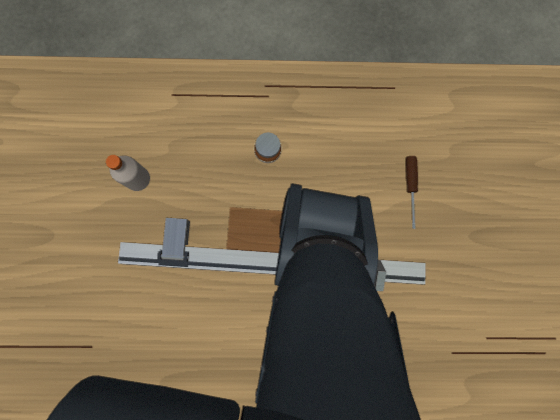

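Request:
carry_out(commands=[0.007,0,0,0,0.007,0,0,0,0.007,0,0,0,0.007,0,0,0,0.007,0,0,0,0.007,0,0,0,0.007,0,0,0,0.007,0,0,0,0.007,0,0,0,0.005,0,0,0,0.003,0,0,0,0,0,0,0])

```text
clock: 14.85
tool_pos: [552.6, 23.2, 179.6]
ee_rot: [0.729, 0.685, 0.0, -0.0]
force: [0.3, 0.4, -0.4]
opening: 40.0
```

Run:
```python
from st import *
s=show(["top","wrist","scene"],"m")
im=cv2.imread("pics/top_m.png")
cv2.imwrite("pics/m1.png",cv2.resize(im[180:300,105:335],None,fx=3.4,fy=3.4,interpolation=cv2.INTER_CUBIC))
```

```text
t 14.85 f [70.8  0.4] ztip 6.6 xang 86.42 F [ 0.3  0.4 -0.4] open 40.0 j [-0.04  0.68  1.78  0.    0.68  0.02]
```

View pics/m1.png

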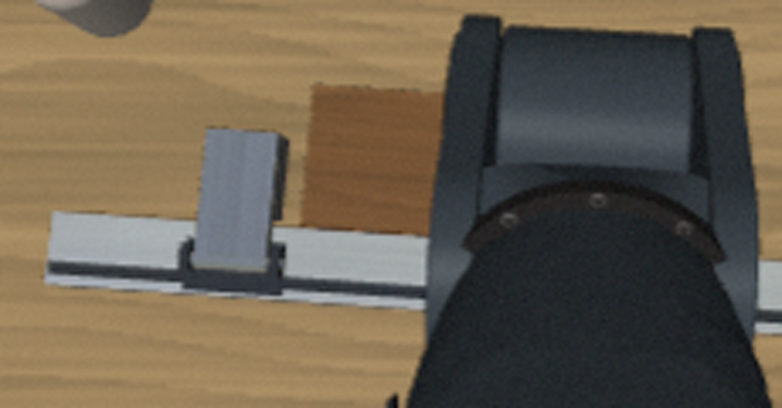

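View pics/wrist_m.png

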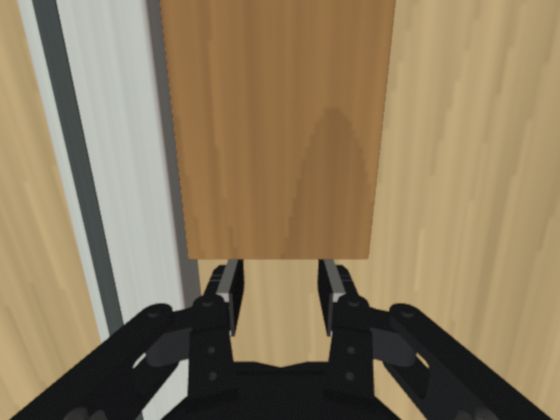

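Request:
carry_out(commands=[0.003,0,0,0,0.003,0,0,0,0.002,0,0,0,0.001,0,0,0,0.001,0,0,0,0,0,0,0])

```text
clock: 15.6
tool_pos: [553.3, 33.0, 179.6]
ee_rot: [0.729, 0.685, 0.0, -0.0]
force: [-0.7, -0.6, 0.8]
opening: 40.3
```

Request:
carry_out(commands=[0.001,0,0,0,0.001,0,0,0,0,0,0,0])

```text
clock: 15.9
tool_pos: [553.4, 35.0, 179.6]
ee_rot: [0.729, 0.685, 0.0, -0.0]
force: [0.1, -0.5, 0.1]
opening: 40.2
```

Request:
carry_out(commands=[0.001,0,0,0,0,0,0,0])

```text
clock: 16.1
tool_pos: [553.4, 36.0, 179.6]
ee_rot: [0.729, 0.685, 0.0, -0.0]
force: [0.1, 0.3, 0.4]
opening: 39.9
```

Run:
```python
from st import *
s=show(["top","scene"],"n")
im=cv2.imread("pics/top_n.png")
cv2.imwrite("pics/n1.png",cv2.resize(im[190:280,145:245],None,fx=6,fy=6,interpolation=cv2.INTER_CUBIC))
im=cv2.imread("pics/scene_n.png")
cv2.imwrite("pics/n2.png",cv2.resize(im[90:240,210:370],None,fx=4,fy=4,interpolation=cv2.INTER_CUBIC))
```

```text
t 16.1 f [70.8 13.1] ztip 6.6 xang 86.41 F [0.1 0.3 0.4] open 39.9 j [-0.02  0.68  1.77  0.    0.68  0.04]
```

View pics/n1.png

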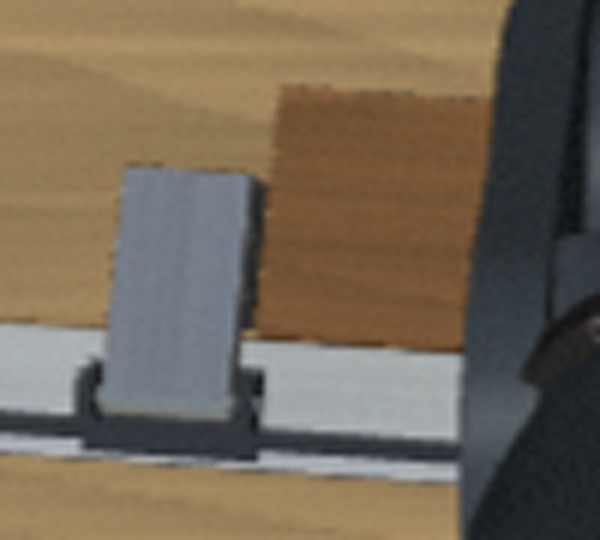

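View pics/n2.png

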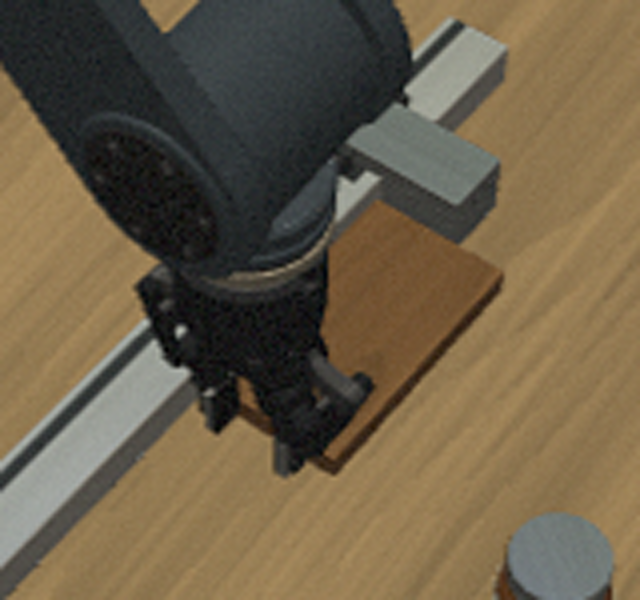

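Request:
carry_out(commands=[0.001,0,0,0,0,0,0,0])

```text
clock: 16.4
tool_pos: [553.6, 36.5, 179.6]
ee_rot: [0.729, 0.685, -0.0, 0.0]
force: [1.0, -4.8, -0.2]
opening: 39.7
```

Request:
carry_out(commands=[0.001,0,0,0,0,0,0,0])

```text
clock: 16.6
tool_pos: [553.8, 36.9, 179.7]
ee_rot: [0.729, 0.685, -0.0, 0.001]
force: [1.1, -13.3, -1.2]
opening: 40.0
```

Request:
carry_out(commands=[0.001,0,0,0,0,0,0,0])

```text
clock: 16.8
tool_pos: [553.9, 37.2, 179.7]
ee_rot: [0.729, 0.685, -0.001, 0.001]
force: [0.8, -19.2, -0.0]
opening: 39.9
```

Request:
carry_out(commands=[-0.003,0,0,0,-0.011,0,0,0,-0.012,0,0,0,0,0,-0.03,0,0,0,-0.04,0,0,0,-0.04,0,0,0,0,0])

```text
clock: 17.5
tool_pos: [553.1, 12.1, 294.5]
ee_rot: [0.729, 0.684, 0.003, 0.003]
force: [0.9, -0.1, -0.3]
opening: 40.1
```

Run:
```python
from st import *
s=show(["top","wrist","scene"],"o")
im=cv2.imread("pics/scene_o.png")
cv2.imwrite("pics/o2.png",cv2.resize(im[90:240,210:370],None,fx=4,fy=4,interpolation=cv2.INTER_CUBIC))
```

```text
t 17.5 f [ 71.9 -10.7] ztip 121.5 xang 86.38 F [ 0.9 -0.1 -0.3] open 40.1 j [-0.06  0.49  1.74  0.    0.9   0.  ]
```

View pics/wrist_o.png

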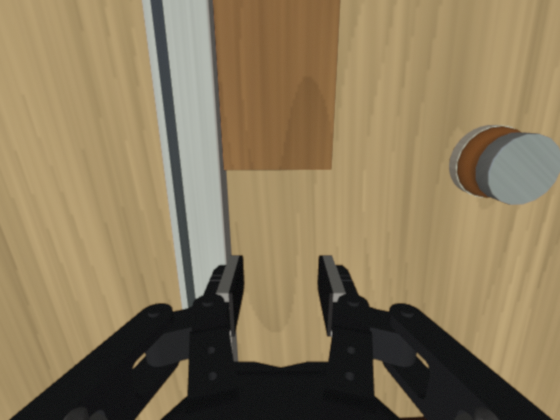

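View pics/o2.png

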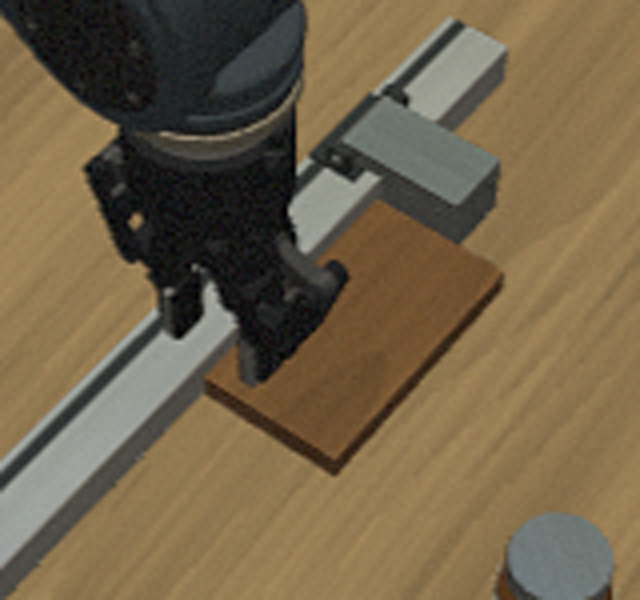

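Request:
carry_out(commands=[0,0.02,0,0,0,0.02,0,0,0.019,0.02,0,0,0.019,0.02,0,0,0.019,0,0,0,0.019,0,0,0,0.019,0,0,0,0.019,0,0,0,0,0,0,0], fingers=0.085)

```text
clock: 18.55
tool_pos: [638.6, 124.3, 289.6]
ee_rot: [0.728, 0.685, 0.0, -0.0]
force: [0.9, -0.4, -0.2]
opening: 84.9
```

Request:
carry_out(commands=[0,0,0,-8.18,0,0,0,-8.18,0,0,0,-8.18,0,0,0,-8.18,0,0,0,-8.18,0,0,0,-8.18,0,0,0,-8.18,0,0,0,-8.18,0,0,0,-8.18,0,0,0,-8.18,0,0,0,-8.2,0,0,0,0])

```text
clock: 19.75
tool_pos: [638.8, 121.5, 289.7]
ee_rot: [0.03, 1.0, -0.0, -0.0]
force: [-0.2, 0.1, -0.6]
opening: 85.2
```

Run:
```python
from st import *
s=show(["top","wrist"],"p")
print(delta(s,(150,102),-5))
```

```text
t 19.75 f [150.6 103.9] ztip 116.7 xang 176.52 F [-0.2  0.1 -0.6] open 85.2 j [ 0.12  0.66  1.47 -0.    1.02 -1.39]
[  0.59350577  -1.89415326 121.68139218]
```

View pics/wrist_p.png

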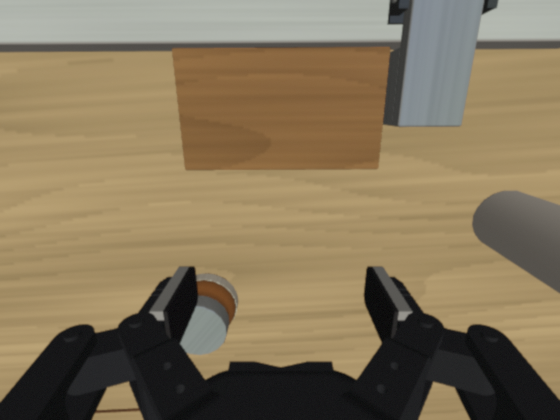

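Request:
carry_out(commands=[0,-0.002,0.028,0,0,0,0.028,0,0,0,0.028,0,0,0,0.025,0,0,0,0.012,0,0,0,0,0])

```text
clock: 20.45
tool_pos: [638.4, 119.6, 167.2]
ee_rot: [0.032, 0.999, -0.0, -0.001]
force: [-0.5, 1.0, 1.0]
opening: 84.9
```

Request:
carry_out(commands=[0.005,0,0,0,0.005,0,0,0,0.005,0,0,0,0.004,0,0,0,0.003,0,0,0,0.002,0,0,0,0,0,0,0])

```text
clock: 21.15
tool_pos: [614.8, 121.2, 168.6]
ee_rot: [0.031, 1.0, -0.0, -0.0]
force: [1.2, -0.6, -0.1]
opening: 84.9
```

Request:
carry_out(commands=[0.001,0,0,0,0.001,0,0,0,0,0,0,0])

```text
clock: 21.45
tool_pos: [613.2, 121.3, 168.8]
ee_rot: [0.031, 1.0, 0.0, 0.001]
force: [3.5, -0.3, -1.1]
opening: 84.9
```

Request:
carry_out(commands=[0.001,0,0,0,0,0,0,0])

```text
clock: 21.65
tool_pos: [612.8, 121.4, 169.1]
ee_rot: [0.031, 1.0, 0.0, 0.002]
force: [7.0, 0.1, -0.5]
opening: 85.2
```

Request:
carry_out(commands=[-0.003,0,0,0,-0.01,0,0,0,-0.012,0,0,0,0,0,-0.03,0,0,0,-0.04,0,0,0,-0.04,0,0,0,0,0])

```text
clock: 22.35
tool_pos: [638.5, 119.9, 284.2]
ee_rot: [0.031, 0.999, 0.001, 0.004]
force: [0.4, 0.1, -0.5]
opening: 85.0
```

Run:
```python
from st import *
s=show(["top","wrist","scene"],"q")
W=imaging.camera_info("wrist")
im=cv2.imread("pics/wrist_q.png")
cv2.imwrite("pics/q1.png",cv2.resize(im[20:190,150:500],None,fx=2.2,fy=2.2,interpolation=cv2.INTER_CUBIC))
im=cv2.imread("pics/top_q.png")
cv2.imwrite("pics/q2.png",cv2.resize(im[180:300,105:335],None,fx=3.4,fy=3.4,interpolation=cv2.INTER_CUBIC))
```

```text
t 22.35 f [150.4 102.2] ztip 111.2 xang 176.39 F [ 0.4  0.1 -0.5] open 85.0 j [ 0.11  0.66  1.47  0.    1.   -1.39]
```

View pics/q1.png

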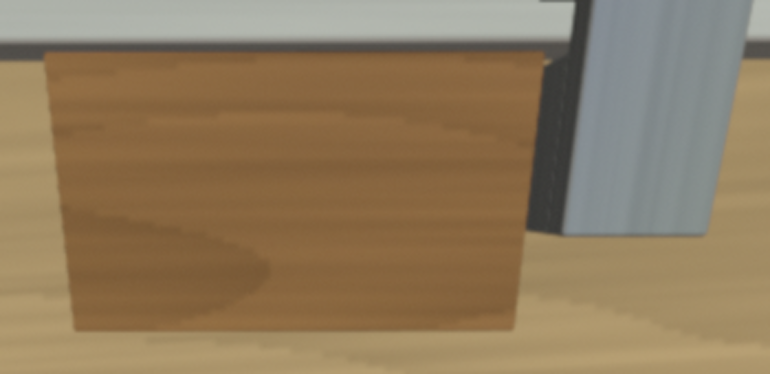

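View pics/scene_q.png

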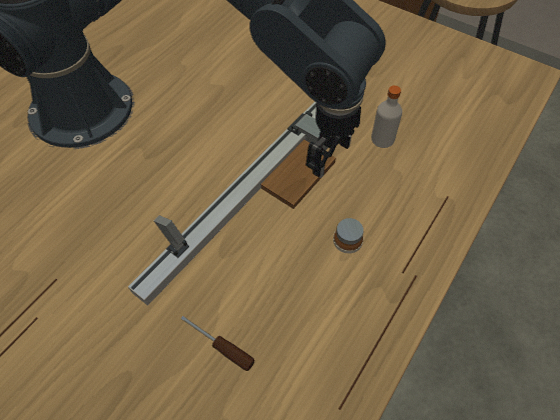

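View pics/q2.png

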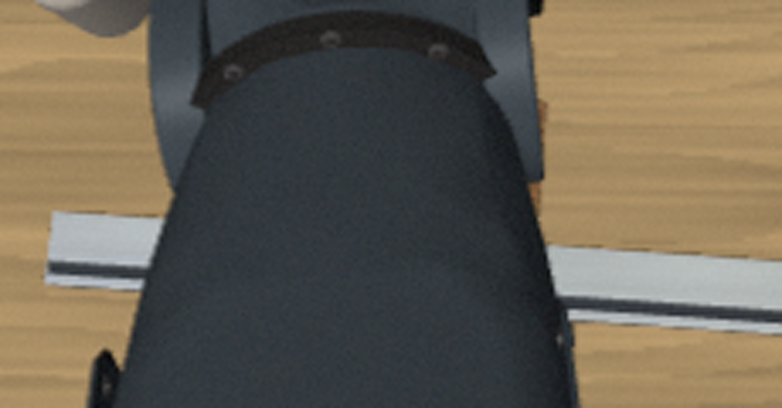

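Run:
```python
from st import *
W=imaging.camera_info("wrist")
q=lambda x,y:(x/2.2+150,y/2.2+20)
for n,p,z in [("board L far",q(545,52),18),("board L near",q(514,330),18),("board R",q(45,53),18),("board R near",q(75,330),18),("arm side top",q(563,235),49),("arm other",q(706,235),49)]: print(n,w2f(onz(W,*p,z)).round(1))
show(["wrist"],"r")
```

```text
board L far [ 22.3 182.7]
board L near [110.3 182.6]
board R [22.3 25.7]
board R near [110.1  25.9]
arm side top [ 76.1 183. ]
arm other [ 76.2 225.1]
t 22.5 f [148.7 102. ] ztip 104.9 xang 176.4 F [ 0.6 -0.5 -0.7] open 85.1 j [ 0.11  0.67  1.48  0.    1.   -1.39]
```

Request:
carry_out(commands=[0,0,-0.02,0,0,0,0,0,0,0,0,0])

```text
clock: 22.85
tool_pos: [636.8, 119.8, 297.4]
ee_rot: [0.031, 1.0, -0.0, -0.001]
force: [0.8, 0.9, -0.7]
opening: 84.8
```

Run:
```python
from st import *
from cell import order
show()
print(order.hand_in())
```

```text
t 22.85 f [148.7 102. ] ztip 124.4 xang 176.4 F [ 0.8  0.9 -0.7] open 84.8 j [ 0.11  0.64  1.47  0.    1.03 -1.39]
the job is handed in; nothing more can be done
None
```

The board is set up for cutting and the job was handed in at about 23 s; the hand-in gives no verdict.

- **Wide stop:** I pushed its arm over until it met its mechanical stop. The fingertips stood at 49 mm with about 21 N on them, and the arm looked fully down in the scene picture.
- **Board:** I pushed it square against the fence from its far side, then along the fence until it butted the stop (force rose to about 19 N). A last light press from the far side gave 7 N at the same fence distance as the first press.

**Last checks:** In the final wrist view the board's fence edge is at 22.3 mm at both ends, against the fence face at 22.5 mm. Its end sits at 182.6 to 182.7 mm and the stop's side face at 183.0 mm, which is contact within measuring error.

In the last scene picture the narrow stop was still up, and the glue bottle, wax jar and screwdriver had not moved. The gripper was clear of everything at hand-in.

**What disagreed:** The scene and top cameras differed by about 4 to 5 mm, so I relied on the wrist camera and on contact forces. The last top view was blocked by the arm, so it could not confirm the end state.

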